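# Scrub the glue cup, then hold the cleaner's lid open

### The job

Scrub out the steel glue cup with the long brush: push the brush right down to the cup's floor and draw it up until the bristles reach the rim, twice over, then stand the brush back in its wooden holder. After that raise the lid of the parts cleaner and finish while still holding it, at 50 degrees from closed, so that the cobbler can put the cup in; the lid falls shut if released. Leave the cup standing in its place and the other things on the bench alone.

Things in the scene. Friction and masses are not known exactly. Their poses are not given: they have to be found in the camera images.
- brush: Long round brush standing upright, head down, in the holder; 195 mm long, 80 g or so. Origin at the centre of the underside of its head, z up along it. Stiff dark head 40 mm in diameter from 0 to 42 mm; thin 9 mm steel stem up to 105 mm; round wooden handle 20 mm in diameter from 105 to 195 mm, to be gripped from above.
- holder: Low round wooden pot fixed to the bench, open on top, that keeps the brush: 64 mm outside, 54 mm inside diameter, 60 mm high, inner floor 6 mm above its underside. Origin at the centre of its underside, z up. It is the narrower, lower of the two round vessels.
- cup: Plain steel glue cup, loose on the bench, upright, straight-sided, no handle: 78 mm outside, 70 mm inside diameter, 115 mm high, inner floor 5 mm above its underside, about 450 g. Origin at the centre of its underside, z up.
- cleaner: Parts cleaner: open-topped steel box fixed to the bench, 170 mm (its x) by 250 mm (its y) by 130 mm high, walls 6 mm, with a hinged lid. Origin at the centre of its underside, z up, its -x side (front, with a dark control panel) towards the robot, turned by a small yaw.
- cleaner_lid (a joint): Angle of the cleaner's lid in rad: 0 closed (flat), grows as the front edge is raised, up to 1.75. No spring or stay: below about 90 degrees it falls shut by its weight (around 400 g). 50 degrees is 0.873 rad. The lid is an aluminium plate 170 x 250 mm, 8 mm thick, hinged along the cleaner's far (+x) top edge, the hinge axis being the cleaner's y.
- cleaner_lid_hinge (a point): Middle of the lid's hinge line, at the far (+x) top edge of the cleaner, at the underside of the lid, 130.5 mm above the bench; its frame turns with the lid, aligned with the cleaner's when closed.
- cleaner_lid_handle (a point): Middle of the lid's handle: a straight round bar 11 mm in diameter and 100 mm long, parallel to the hinge, standing 35 mm above the lid's top on two thin posts 85 mm apart. In the lid's frame 140 mm in front (-x) of the hinge line and 43 mm above it. The bar can turn between the fingers when they pinch it from above with one finger in front and one behind.
- tin: Bystander: flat round metal tin, 74 mm in diameter, 40 mm high; origin at the centre of its underside.
- spool: Bystander: black spool standing on end, 50 mm in diameter, 70 mm high; origin at the centre of its underside.
- hammer: Bystander: hammer lying along its own x, head to +x; origin under its middle.
Things that resemble listed ones, but are neither listed nor needed, are in the scene too. What is meant by the brush is not green, and is the smaller of those in its own colour. There is more than one size of the holder; the job needs the largest.

How it is judged:
On the way, in this order (a step that is already met when the one before it is completed fails the run):
1. the brush head is pushed down to the cup's floor (horizontal distance between brush and cup below 0.025 m and z of brush in the frame of cup below 0.018 m), for 0.05 s.
2. the brush is drawn up inside the cup to near the rim (horizontal distance between brush and cup below 0.025 m and z of brush in the frame of cup between 0.045 and 0.115 m), for 0.05 s.
3. the brush head is pushed down to the cup's floor a second time (all of step 1), for 0.05 s.
4. the brush is drawn up inside the cup a second time (all of step 2), for 0.05 s.
5. the brush stands back in its holder, let go (z of brush in the frame of holder below 0.015 m and horizontal distance between brush and holder below 0.018 m and angle between brush's own z axis and vertical below 0.3 rad and contact force between the fingers and brush below 0.1 N), for 0.2 s.
At the end, for the whole second after the job is handed in: The robot touches the lid and alone holds it still, 50 degrees (within 6) from closed, with nothing propping it. The brush stands in its holder on the floor of it, tilted under 17 degrees, let go. The cup stands upright within 40 mm of its start (all of step 5 and value of joint cleaner_lid between 0.768 and 0.978 rad and velocity of joint cleaner_lid between -0.1 and 0.1 rad/s and contact force between any of the fingers, the arm and cleaner above 0.5 N and contact force between each of brush, cup, tin, spool, hammer and cleaner below 0.1 N and distance of cup from where it was at the start of the episode below 0.04 m and angle between cup's own z axis and vertical below 0.1 rad and linear speed of cup below 0.02 m/s); the arm keeps its last pose, push and grip.
It fails at once if the cup is tipped over (angle between cup's own z axis and vertical above 0.5 rad).
It fails at once if the tin is disturbed (moved more than 30 mm) (distance of tin from where it was at the start of the episode above 0.03 m).
It fails at once if the spool is disturbed (moved more than 30 mm) (distance of spool from where it was at the start of the episode above 0.03 m).
It fails at once if the hammer is disturbed (moved more than 30 mm) (distance of hammer from where it was at the start of the episode above 0.03 m).
It also fails if it takes over 54 s, if anything falls off the work surface, if the arm or the gripper's body presses on something with over 40 N, if the wrist force passes 120 N, or if a joint passes its speed limit or range.

### The arm

A 7-joint arm with a two-finger parallel gripper is mounted at the origin on the work surface. World frame = base frame: x ahead of the robot, y to its left, z up, the work surface at z = 0. Lengths are in m, angles in rad, forces in N, time in s.
With the tool pointing down it reaches from about 0.425 to 0.925 m from the base axis. Payload 6.8 kg.
Tool frame: the origin (TCP) lies at the very end of the fingers, on their centre line; the grasp point (between the pads) lies 19 mm behind it; z points along the fingers, y is the line along which they close (so a half turn about z gives the same grasp; the last joint's range is limited). The gripper opens to 85 mm and grips with 20 to 120 N. Pads are 22 mm wide; open, the fingers measure 114 mm over their backs; the gripper's body (76 mm by 85 mm) begins 54 mm behind the grasp point. The pads swing forward as they close: fully open they stand 13 mm farther back than shut.
Start: joints at [1.222, 0.477, 0.022, 1.555, -0.011, 1.109, -0.083], TCP at [0.161, -0.656, 0.231] pointing down, gripper open.
Joint ranges: [-2.96, 2.96], [-0.34, 2.1], [-1.41, 1.46], [0.24, 2.44], [-1.37, 4.51], [0.17, 1.92], [-2.96, 2.96]. Speed limits (rad/s): [2.39, 2.39, 3.14, 3.14, 3.14, 3.14, 3.14].

### API

Orientations are given as a unit quaternion [w, x, y, z].
In Python, from station import * gives the robot as it stands.
- The arm moves only by the tool jog_arm, never from a script. Its argument "moves" is one flat list of numbers, 7 for each row, row after row: the shift along the tool's x, y, z normalised to -1 to 1, where 1 is 20 mm, then the turn, a rotation vector about the tool's x, y, z normalised to -1 to 1, where 1 is 4 degrees, then the opening, from 0 (shut) to 1 (fully open). In form: [x, y, z, rx, ry, rz, claw, x, y, z, rx, ry, rz, claw, ...]. A call has exactly 8 rows; each row shifts and turns the commanded pose from where the row before left it, along the tool's axes as they then stand; what a row does not reach is not made up. A row lasts 1/12 s, in which the tool goes at most 41.7 mm and 7.16 degrees, less where a joint would pass 70% of its speed; a pose out of reach is approached as far as the arm can. A call with a number of a shift or a turn outside -1 to 1 is refused whole. A call with a gripper value outside its range is refused whole. The fingers move at their own pace and stop on an object; "grip_force" is the grip in N (left out, the last holds). Time passes only in rows, so rows that do not move let the fingers close, or fill a call up. It gives the time, the measured TCP pose, the force, the opening and the grip force at its end, in the units of the state.
- get_obs(): the state, without advancing time (a new reading comes with each control period).
- read_camera(name): name is "scene" or "top"; returns a dict with "color" (400x640x3 uint8, blue, green, red), "fx", "fy", "cx", "cy" (pixels), "rvec" (rotation vector, rad) and "tvec" (3), from world to camera coordinates, as OpenCV has them. Camera axes: x right, y down, z forward; pixel columns grow to the right and rows downward; lengths in m; the calibration is good to about 2 mm. A picture is of the moment at which its call begins. There is no depth.
- hand_in(): hands the job in; it is judged then, once.
The state is a dict: "t": time; "q": joint angles; "joint_vel": joint speeds; "joint_torque": joint torques, N m; "eef_pos": TCP position; "tool_rot": TCP orientation; "contact_force": force on the tool from outside, world axes, zero at the start; "torque": the same for the moment, N m; "gripper_width": opening from 0.0 (shut) to 1.0 (fully open); "grasp_force": force on a finger pad.
Only numpy, scipy, OpenCV 4.12 (cv2) and the standard library are available. Lean on these libraries where they do the work, as an engineer would, in place of code of your own. Each camera call takes 0.05 s, during which the arm holds its last target. There are 200 camera calls.

## Working session

There is one attempt and no reset: what is moved stays moved. The work goes in short steps, Python scripts to look and compute and a tool call to move; the robot and the scene stay as the last step left them, time stands still between calls to the robot, and variables do not carry over. Pictures are saved under pics/ and viewed, at most 10 in all, crops included, and the job is handed in when it is done.

Besides the shell and the picture viewer there is one more tool, called after ">>>" as name(argument=value, ...), one argument or row to a line, values as JSON. jog_arm: Moves the arm, as the interface text tells. Scaled input: -1 to 1 covers 20 mm each way for a shift and 4 degrees each way for a turn. Its arguments: {"type":"object","properties":{"moves":{"type":"array"},"grip_force":{"type":"number"}},"required":["moves"]}

```bash
mkdir -p pics; python3 - <<'E'
from station import *
import cv2,json
for n in("scene","top"):
    c=read_camera(n);cv2.imwrite(f"pics/{n}0.png",c["color"])
    print(n,c["fx"],c["cx"],c["cy"],c["rvec"],c["tvec"])
print(get_obs())
E
```

```text
scene 401.7160709129384 321.44784348027775 201.4652801703657 [ 1.87645754  1.52813074 -0.6723558 ] [-0.20843219 -0.30708945  1.58332392]
top 404.0835731166121 321.8645832406021 199.85366604267722 [ 2.12056089 -2.1206838   0.20965584] [0.09431417 0.59781083 0.91990195]
{'t': 0.1, 'q': array([ 1.22189413,  0.47768544,  0.02235588,  1.55631346, -0.01152082,
        1.10932295, -0.08309225]), 'joint_vel': array([ 4.07814406e-04, -2.47125490e-03,  6.47628975e-04, -1.64175106e-03,
        9.31845322e-05,  6.68399480e-04, -4.20104779e-04]), 'joint_torque': array([ 4.21607983e-03, -5.97760248e+01,  1.61322366e+00, -2.81955224e+01,
        1.27717966e-02,  4.98611000e-03, -4.97386111e-06]), 'eef_pos': array([ 0.16083973, -0.65502195,  0.23046118]), 'tool_rot': array([-7.86976291e-04,  9.92759792e-01,  1.20113921e-01, -1.46792527e-04]), 'contact_force': array([-0.28029678,  0.43304166,  0.23233243]), 'torque': array([ 0.00251273,  0.00389949, -0.0296747 ]), 'grasp_force': 0.0, 'gripper_width': 1.000223195859308}
```

View pics/scene0.png

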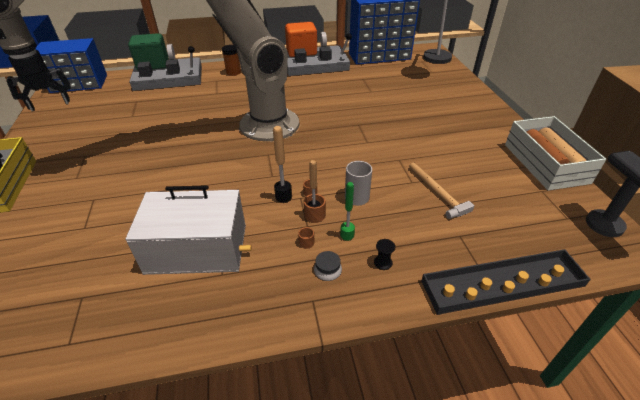

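View pics/top0.png

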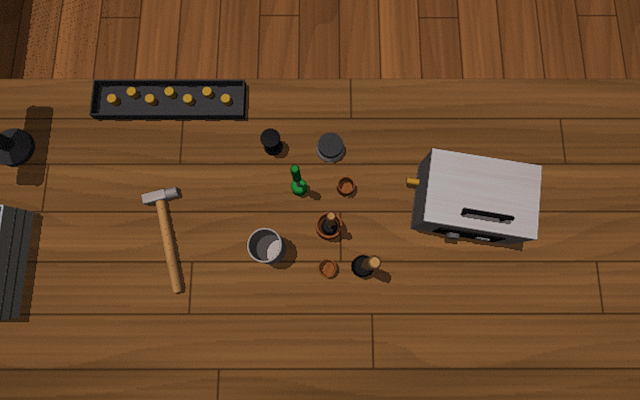

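```bash
python3 - <<'E'
import cv2
a=cv2.imread("pics/top0.png")[120:290,230:400];b=cv2.imread("pics/scene0.png")[110:290,260:420]
cv2.imwrite("pics/c1.png",cv2.hconcat([cv2.resize(a[:,:],(400,400),interpolation=cv2.INTER_CUBIC)]) if 0 else cv2.resize(a,(595,595),interpolation=cv2.INTER_CUBIC))
cv2.imwrite("pics/c2.png",cv2.resize(cv2.imread("pics/top0.png")[140:260,400:550],(750,600),interpolation=cv2.INTER_CUBIC))
cv2.imwrite("pics/c3.png",cv2.resize(cv2.imread("pics/scene0.png")[110:290,120:420],(800,480),interpolation=cv2.INTER_CUBIC))
E
```

```text
(no output)
```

View pics/c1.png

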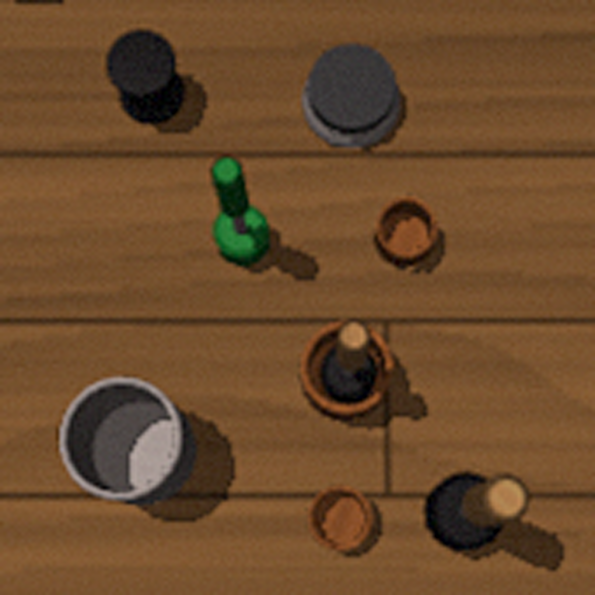

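View pics/c2.png

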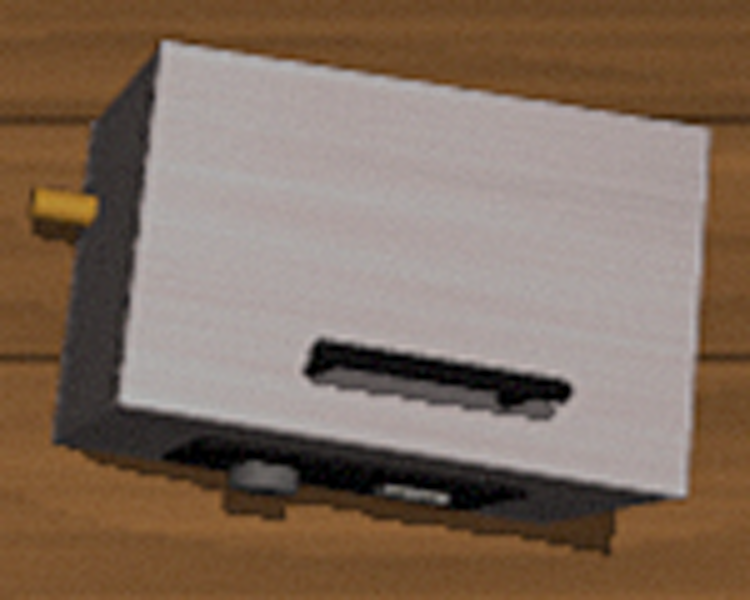

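View pics/c3.png

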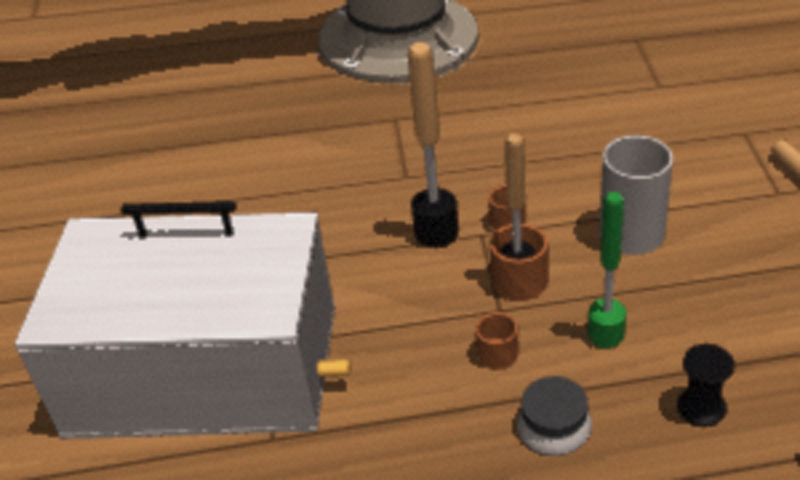

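```bash
cat > h.py <<'E'
import numpy as np,cv2
K={"top":(404.0835731166121,321.8645832406021,199.85366604267722,[2.12056089,-2.1206838,0.20965584],[0.09431417,0.59781083,0.91990195]),
"scene":(401.716,321.4478,201.46528,[1.87645754,1.52813074,-0.6723558],[-0.20843219,-0.30708945,1.58332392])}
def ray(n,u,v,z):
    f,cx,cy,r,t=K[n];R=cv2.Rodrigues(np.array(r))[0];o=-R.T@np.array(t);d=R.T@[(u-cx)/f,(v-cy)/f,1]
    return o+d*(z-o[2])/d[2]
E
python3 - <<'E'
from h import *
np.set_printoptions(precision=4,suppress=True)
c1=lambda u,v,z:ray("top",(u+.5)/3.5-.5+230,(v+.5)/3.5-.5+120,z)
c2=lambda u,v,z:ray("top",(u+.5)/5-.5+400,(v+.5)/5-.5+140,z)
c3=lambda u,v,z:ray("scene",(u+.5)/2.667-.5+120,(v+.5)/2.667-.5+110,z)
for n,a in dict(cup=(122,438,.115),holder=(346,370,.06),btop=(354,335,.201),bhead=(350,370,.048),big=(465,512,.05),bigtop=(508,497,.26),green=(242,235,.04),greentop=(228,170,.19),tin=(352,85,.04),spool=(141,63,.07),pot1=(407,230,.03),pot2=(344,518,.03)).items(): print(n,c1(*a))
C=[c2(u,v,.1385) for u,v in((163,41),(710,128),(687,496),(118,404))]
print(*C); 
for i in range(4):d=C[(i+1)%4]-C[i];print(np.linalg.norm(d),np.degrees(np.arctan2(d[1],d[0])))
H=[c2(u,v,.1735) for u,v in((314,354),(565,392))];print(H,np.mean(H,0))
print("scene cup",c3(637,160,.115),"holder",c3(519,249,.06),"btop",c3(515,138,.201),"bar",c3(124,209,.1735),c3(234,207,.1735), "bigtop",c3(421,48,.26))
E
```

```text
cup [0.4846 0.2222 0.115 ]
holder [0.5354 0.0785 0.06  ]
btop [0.5374 0.0765 0.201 ]
bhead [0.537  0.0755 0.048 ]
big [ 0.4401 -0.0018  0.05  ]
bigtop [ 0.4412 -0.0033  0.26  ]
green [0.6344 0.1515 0.04  ]
greentop [0.6402 0.152  0.19  ]
tin [0.7459 0.073  0.04  ]
spool [0.7517 0.2222 0.07  ]
pot1 [0.6404 0.0338 0.03  ]
pot2 [0.4367 0.0796 0.03  ]
[ 0.7029 -0.1568  0.1385] [ 0.6619 -0.402   0.1385] [ 0.4956 -0.3744  0.1385] [ 0.536  -0.1281  0.1385]
0.24857655221698466 -99.48382586426486
0.16858520880994846 170.58308013120373
0.24954202021628086 80.67127275090843
0.169262339623809 -9.743692583003858
[array([ 0.5524, -0.2034,  0.1735]), array([ 0.5361, -0.3085,  0.1735])] [ 0.5443 -0.2559  0.1735]
scene cup [0.4954 0.2227 0.115 ] holder [0.552  0.0786 0.06  ] btop [0.5408 0.0789 0.201 ] bar [ 0.5386 -0.305   0.1735] [ 0.5573 -0.201   0.1735] bigtop [0.4507 0.0003 0.26  ]
```

```bash
cat >> h.py <<'E'
def plan(p,th,legs):  # legs: (x,y,z,theta_deg,rows,claw)
    rows=[]
    p=np.array(p,float)
    for x,y,z,t1,n,c in legs:
        d=(np.array([x,y,z])-p)/n; dt=(t1-th)/n
        for i in range(n):
            a=np.radians(th)
            rows.append([(-np.sin(a)*d[0]+np.cos(a)*d[1])/.02,(np.cos(a)*d[0]+np.sin(a)*d[1])/.02,-d[2]/.02,0,0,-dt/4,c]); th+=dt
        p=np.array([x,y,z])
    while len(rows)%8: rows.append([0]*6+[rows[-1][6]])
    assert np.abs(np.array(rows)[:,:6]).max()<=1,np.abs(np.array(rows)).max(0)
    for i in range(0,len(rows),8): print(",".join(f"{round(float(v),2):g}" for r in rows[i:i+8] for v in r))
E
python3 - <<'E'
from h import *
plan((.1608,-.655,.2305),-76.2,[(.56,-.35,.3,-9.6,24,1),(.538,.077,.29,-9.6,24,1)])
E
```

```text
Traceback (most recent call last):
  File "h.py", line 17, in plan
    assert np.abs(np.array(rows)[:,:6]).max()<=1,np.abs(np.array(rows)).max(0)
           ^^^^^^^^^^^^^^^^^^^^^^^^^^^^^^^^^^^^^
AssertionError: [1.04632101 0.67616802 0.14479167 0.         0.         0.69375
 1.        ]
```

```bash
python3 - <<'E'
from h import *
plan((.1608,-.655,.2305),-76.2,[(.54,-.37,.32,-9.6,24,1),(.538,.077,.3,-9.6,24,1)])
E
```

```text
0.91,-0.39,-0.19,0,0,-0.69,1,0.93,-0.34,-0.19,0,0,-0.69,1,0.94,-0.3,-0.19,0,0,-0.69,1,0.96,-0.25,-0.19,0,0,-0.69,1,0.97,-0.21,-0.19,0,0,-0.69,1,0.98,-0.16,-0.19,0,0,-0.69,1,0.98,-0.11,-0.19,0,0,-0.69,1,0.99,-0.06,-0.19,0,0,-0.69,1
0.99,-0.02,-0.19,0,0,-0.69,1,0.99,0.03,-0.19,0,0,-0.69,1,0.99,0.08,-0.19,0,0,-0.69,1,0.98,0.13,-0.19,0,0,-0.69,1,0.97,0.17,-0.19,0,0,-0.69,1,0.96,0.22,-0.19,0,0,-0.69,1,0.95,0.27,-0.19,0,0,-0.69,1,0.94,0.31,-0.19,0,0,-0.69,1
0.92,0.36,-0.19,0,0,-0.69,1,0.9,0.4,-0.19,0,0,-0.69,1,0.88,0.45,-0.19,0,0,-0.69,1,0.86,0.49,-0.19,0,0,-0.69,1,0.83,0.53,-0.19,0,0,-0.69,1,0.81,0.57,-0.19,0,0,-0.69,1,0.78,0.61,-0.19,0,0,-0.69,1,0.75,0.64,-0.19,0,0,-0.69,1
0.92,-0.16,0.04,0,0,-0,1,0.92,-0.16,0.04,0,0,-0,1,0.92,-0.16,0.04,0,0,-0,1,0.92,-0.16,0.04,0,0,-0,1,0.92,-0.16,0.04,0,0,-0,1,0.92,-0.16,0.04,0,0,-0,1,0.92,-0.16,0.04,0,0,-0,1,0.92,-0.16,0.04,0,0,-0,1
0.92,-0.16,0.04,0,0,-0,1,0.92,-0.16,0.04,0,0,-0,1,0.92,-0.16,0.04,0,0,-0,1,0.92,-0.16,0.04,0,0,-0,1,0.92,-0.16,0.04,0,0,-0,1,0.92,-0.16,0.04,0,0,-0,1,0.92,-0.16,0.04,0,0,-0,1,0.92,-0.16,0.04,0,0,-0,1
0.92,-0.16,0.04,0,0,-0,1,0.92,-0.16,0.04,0,0,-0,1,0.92,-0.16,0.04,0,0,-0,1,0.92,-0.16,0.04,0,0,-0,1,0.92,-0.16,0.04,0,0,-0,1,0.92,-0.16,0.04,0,0,-0,1,0.92,-0.16,0.04,0,0,-0,1,0.92,-0.16,0.04,0,0,-0,1
```

>>> jog_arm(
  moves=[0.9,-0.4,-0.2,0,0,-0.7,1,0.95,-0.35,-0.2,0,0,-0.7,1,0.95,-0.3,-0.2,0,0,-0.7,1,0.95,-0.25,-0.2,0,0,-0.7,1,0.95,-0.2,-0.2,0,0,-0.7,1,1,-0.15,-0.2,0,0,-0.7,1,1,-0.1,-0.2,0,0,-0.7,1,1,-0.05,-0.2,0,0,-0.7,1],
)

```text
t: 0.77
eef_pos: [0.2905, -0.5587, 0.2639]
tool_rot: [0.0, 0.95, 0.313, 0.0]
contact_force: [-0.0, -0.8, 0.4]
gripper_width: 0.995
grasp_force: 0.0
```

>>> jog_arm(
  moves=[1,0,-0.2,0,0,-0.7,1,1,0.05,-0.2,0,0,-0.7,1,1,0.1,-0.2,0,0,-0.7,1,1,0.15,-0.2,0,0,-0.7,1,0.95,0.15,-0.2,0,0,-0.7,1,0.95,0.2,-0.2,0,0,-0.7,1,0.95,0.25,-0.2,0,0,-0.7,1,0.95,0.3,-0.2,0,0,-0.7,1],
)

```text
t: 1.43
eef_pos: [0.4162, -0.4631, 0.2957]
tool_rot: [0.0, 0.871, 0.491, -0.0]
contact_force: [-0.4, -0.3, -0.3]
gripper_width: 1.0
grasp_force: 0.0
```

>>> jog_arm(
  moves=[0.9,0.35,-0.2,0,0,-0.7,1,0.9,0.4,-0.2,0,0,-0.7,1,0.9,0.45,-0.2,0,0,-0.7,1,0.85,0.5,-0.2,0,0,-0.7,1,0.85,0.55,-0.2,0,0,-0.7,1,0.8,0.55,-0.2,0,0,-0.7,1,0.8,0.6,-0.2,0,0,-0.7,1,0.75,0.65,-0.2,0,0,-0.5,1],
)

```text
t: 2.1
eef_pos: [0.5421, -0.3667, 0.3277]
tool_rot: [-0.0, 0.763, 0.646, 0.0]
contact_force: [0.9, 0.1, 0.2]
gripper_width: 0.999
grasp_force: 0.0
```

>>> jog_arm(
  moves=[0.9,-0.15,0,0,0,0,1,0.9,-0.15,0,0,0,0,1,0.9,-0.15,0,0,0,0,1,0.9,-0.15,0,0,0,0,1,0.9,-0.15,0,0,0,0,1,0.9,-0.15,0,0,0,0,1,0.9,-0.15,0,0,0,0,1,0.9,-0.15,0,0,0,0,1],
)

```text
t: 2.77
eef_pos: [0.541, -0.2203, 0.3273]
tool_rot: [-0.0, 0.765, 0.644, -0.0]
contact_force: [-0.1, 0.4, 0.7]
gripper_width: 1.003
grasp_force: 0.0
```

>>> jog_arm(
  moves=[0.9,-0.15,0,0,0,0,1,0.9,-0.15,0,0,0,0,1,0.9,-0.15,0,0,0,0,1,0.9,-0.15,0,0,0,0,1,0.9,-0.15,0,0,0,0,1,0.9,-0.15,0,0,0,0,1,0.9,-0.15,0,0,0,0,1,0.9,-0.15,0,0,0,0,1],
)

```text
t: 3.43
eef_pos: [0.5417, -0.0745, 0.3273]
tool_rot: [0.0, 0.765, 0.644, -0.0]
contact_force: [-0.0, 0.5, -0.6]
gripper_width: 1.0
grasp_force: 0.0
```

>>> jog_arm(
  moves=[0.9,-0.15,0,0,0,0,1,0.9,-0.15,0,0,0,0,1,0.9,-0.15,0,0,0,0,1,0.9,-0.15,0,0,0,0,1,0.9,-0.2,0,0,0,0,1,0.9,-0.2,0,0,0,0,1,0.6,-0.2,0,0,0,0,1,0.3,-0.1,0,0,0,0,1],
)

```text
t: 4.1
eef_pos: [0.5373, 0.055, 0.3274]
tool_rot: [-0.0, 0.764, 0.645, 0.0]
contact_force: [0.1, 0.0, 0.8]
gripper_width: 0.997
grasp_force: 0.0
```

>>> jog_arm(
  moves=[0.6,-0.07,0,0,0,0,1,0.5,-0.07,0.4,0,0,0,1,0,0,0.9,0,0,0,1,0,0,0.9,0,0,0,1,0,0,0.9,0,0,0,1,0,0,0.9,0,0,0,1,0,0,0.5,0,0,0,1,0,0,0,0,0,0,1],
)

```text
t: 4.77
eef_pos: [0.5376, 0.0741, 0.2346]
tool_rot: [-0.001, 0.765, 0.644, -0.002]
contact_force: [-1.0, 0.2, -0.0]
gripper_width: 1.0
grasp_force: 0.0
```

```bash
python3 - <<'E'
from station import *
import cv2
a=read_camera("top")["color"][140:300,250:440];b=read_camera("scene")["color"][90:240,240:400]
cv2.imwrite("pics/d1.png",cv2.hconcat([cv2.resize(a,(400,400)),cv2.resize(b,(400,400))]))
print(get_obs()["eef_pos"])
E
```

```text
[0.53924449 0.07474012 0.23734595]
```

View pics/d1.png

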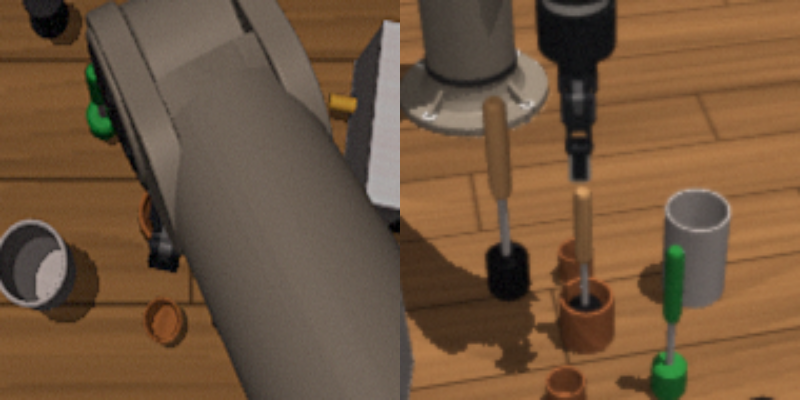

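>>> jog_arm(
  moves=[0.15,0,0.3,0,0,0,1,0,0,0.8,0,0,0,1,0,0,0.8,0,0,0,1,0,0,0.8,0,0,0,1,0,0,0.8,0,0,0,1,0,0,0.8,0,0,0,1,0,0,0.3,0,0,0,1,0,0,0,0,0,0,1],
)

```text
t: 5.53
eef_pos: [0.5392, 0.0777, 0.1445]
tool_rot: [-0.0, 0.765, 0.644, -0.001]
contact_force: [-0.3, 0.9, 0.5]
gripper_width: 0.998
grasp_force: 0.0
```

>>> jog_arm(
  moves=[0,0,0,0,0,0,0,0,0,0,0,0,0,0,0,0,0,0,0,0,0,0,0,0,0,0,0,0,0,0,0,0,0,0,0,0,0,0,0,0,0,0,0,0,0,0,0,0,0,0,0,0,0,0,0,0],
  grip_force=50,
)

```text
t: 6.2
eef_pos: [0.5395, 0.0779, 0.1459]
tool_rot: [0.0, 0.765, 0.644, -0.0]
contact_force: [-2.8, 0.1, 6.0]
gripper_width: 0.223
grasp_force: 48.7
```

>>> jog_arm(
  moves=[0,0,-0.3,0,0,0,0,0,0,-0.7,0,0,0,0,0,0,-1,0,0,0,0,0,0,-1,0,0,0,0,0,0,-1,0,0,0,0,0,0,-1,0,0,0,0,0,0,-1,0,0,0,0,0,0,-0.8,0,0,0,0],
)

```text
t: 6.87
eef_pos: [0.5399, 0.0777, 0.2831]
tool_rot: [0.0, 0.765, 0.644, 0.001]
contact_force: [0.1, -0.1, -1.3]
gripper_width: 0.219
grasp_force: 48.9
```

>>> jog_arm(
  moves=[0.5,-0.3,0,0,0,0,0,0.9,-0.5,0,0,0,0,0,1,-0.6,0,0,0,0,0,1,-0.6,0,0,0,0,0,1,-0.6,0,0,0,0,0,1,-0.6,0,0,0,0,0,0.8,-0.4,0,0,0,0,0,0.45,-0.25,0,0,0,0,0],
)

```text
t: 7.53
eef_pos: [0.4845, 0.2247, 0.2808]
tool_rot: [-0.001, 0.764, 0.646, -0.0]
contact_force: [0.2, -0.3, 0.2]
gripper_width: 0.219
grasp_force: 48.9
```

```bash
python3 - <<'E'
from station import *
import cv2
a=read_camera("top")["color"][160:290,210:340];b=read_camera("scene")["color"][90:220,300:430]
cv2.imwrite("pics/d2.png",cv2.hconcat([cv2.resize(a,(400,400)),cv2.resize(b,(400,400))]))
o=get_obs();print(o["eef_pos"],o["gripper_width"])
E
```

```text
[0.48505195 0.22391093 0.28088605] 0.22004747522482573
```

View pics/d2.png

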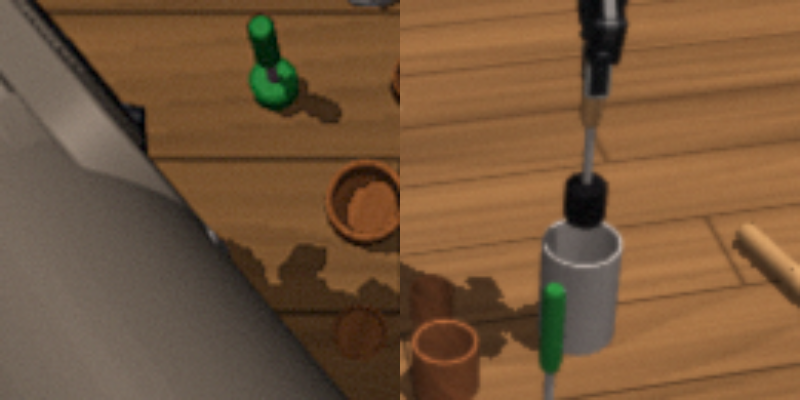

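>>> jog_arm(
  moves=[0,0,0.4,0,0,0,0,0,0,0.8,0,0,0,0,0,0,1,0,0,0,0,0,0,1,0,0,0,0,0,0,1,0,0,0,0,0,0,1,0,0,0,0,0,0,0.7,0,0,0,0,0,0,0.4,0,0,0,0],
)

```text
t: 8.3
eef_pos: [0.4859, 0.2192, 0.1525]
tool_rot: [-0.0, 0.766, 0.643, -0.002]
contact_force: [-0.1, -0.8, -0.8]
gripper_width: 0.22
grasp_force: 48.9
```

>>> jog_arm(
  moves=[0,0,0.2,0,0,0,0,0,0,0.2,0,0,0,0,0,0,0,0,0,0,0,0,0,0,0,0,0,0,0,0,0,0,0,0,0,0,0,0,0,0,0,0,0,0,0,0,0,0,0,0,0,0,0,0,0,0],
)

```text
t: 8.97
eef_pos: [0.4865, 0.2219, 0.1476]
tool_rot: [0.0, 0.765, 0.644, 0.0]
contact_force: [0.2, -0.9, -1.5]
gripper_width: 0.22
grasp_force: 48.9
```

>>> jog_arm(
  moves=[0,0,-0.4,0,0,0,0,0,0,-0.8,0,0,0,0,0,0,-0.9,0,0,0,0,0,0,-0.8,0,0,0,0,0,0,-0.4,0,0,0,0,0,0,0,0,0,0,0,0,0,0,0,0,0,0,0,0,0,0,0,0,0],
)

```text
t: 9.63
eef_pos: [0.4859, 0.2214, 0.2125]
tool_rot: [-0.0, 0.765, 0.644, -0.001]
contact_force: [0.2, 0.5, -1.2]
gripper_width: 0.218
grasp_force: 48.9
```

>>> jog_arm(
  moves=[0,0,0.4,0,0,0,0,0,0,0.8,0,0,0,0,0,0,0.9,0,0,0,0,0,0,0.8,0,0,0,0,0,0,0.45,0,0,0,0,0,0,0,0,0,0,0,0,0,0,0,0,0,0,0,0,0,0,0,0,0],
)

```text
t: 10.3
eef_pos: [0.4861, 0.2218, 0.1457]
tool_rot: [-0.0, 0.765, 0.644, -0.0]
contact_force: [0.9, -0.6, -0.6]
gripper_width: 0.223
grasp_force: 49.1
```

>>> jog_arm(
  moves=[0,0,-0.4,0,0,0,0,0,0,-0.8,0,0,0,0,0,0,-0.9,0,0,0,0,0,0,-0.8,0,0,0,0,0,0,-0.45,0,0,0,0,0,0,0,0,0,0,0,0,0,0,0,0,0,0,0,0,0,0,0,0,0],
)

```text
t: 10.97
eef_pos: [0.4859, 0.2213, 0.2125]
tool_rot: [-0.0, 0.765, 0.644, -0.001]
contact_force: [0.5, -0.5, -1.3]
gripper_width: 0.22
grasp_force: 49.1
```

>>> jog_arm(
  moves=[0,0,-0.4,0,0,0,0,0,0,-0.8,0,0,0,0,0,0,-0.9,0,0,0,0,0,0,-0.9,0,0,0,0,0,0,-0.5,0,0,0,0,0,0,0,0,0,0,0,0,0,0,0,0,0,0,0,0,0,0,0,0,0],
)

```text
t: 11.63
eef_pos: [0.4859, 0.2213, 0.2821]
tool_rot: [-0.0, 0.765, 0.644, -0.001]
contact_force: [0.3, -0.6, -0.7]
gripper_width: 0.218
grasp_force: 49.1
```

>>> jog_arm(
  moves=[-0.5,0.3,0,0,0,0,0,-0.9,0.5,0,0,0,0,0,-1,0.6,0,0,0,0,0,-1,0.6,0,0,0,0,0,-1,0.6,0,0,0,0,0,-1,0.6,0,0,0,0,0,-0.8,0.4,0,0,0,0,0,-0.45,0.25,0,0,0,0,0],
)

```text
t: 12.3
eef_pos: [0.5399, 0.0736, 0.2821]
tool_rot: [-0.0, 0.766, 0.643, -0.001]
contact_force: [0.2, -0.9, -0.8]
gripper_width: 0.22
grasp_force: 49.1
```

>>> jog_arm(
  moves=[0,0,0,0,0,0,0,0,0,0,0,0,0,0,0,0,0.3,0,0,0,0,0,0,0.7,0,0,0,0,0,0,0.9,0,0,0,0,0,0,0.9,0,0,0,0,0,0,0.7,0,0,0,0,0,0,0.2,0,0,0,0],
)

```text
t: 12.97
eef_pos: [0.5376, 0.0789, 0.2067]
tool_rot: [-0.001, 0.764, 0.645, -0.002]
contact_force: [-0.7, -0.3, -0.5]
gripper_width: 0.218
grasp_force: 49.0
```

```bash
python3 - <<'E'
from station import *
import cv2
b=read_camera("scene")["color"][110:220,270:380]
cv2.imwrite("pics/d3.png",cv2.resize(b,(440,440),interpolation=2))
print(get_obs()["eef_pos"])
E
```

```text
[0.5378892  0.07882074 0.20713335]
```

View pics/d3.png

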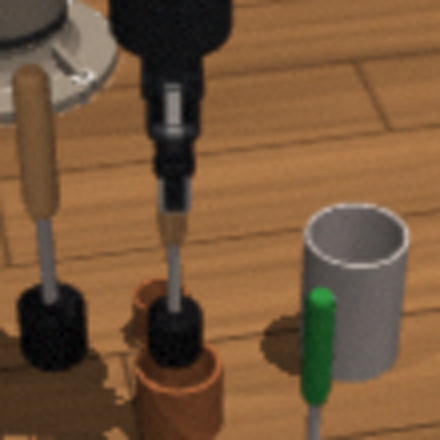

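>>> jog_arm(
  moves=[0.1,0,0.1,0,0,0,0,0,0,0.4,0,0,0,0,0,0,0.6,0,0,0,0,0,0,0.6,0,0,0,0,0,0,0.6,0,0,0,0,0,0,0.5,0,0,0,0,0,0,0.1,0,0,0,0,0,0,0,0,0,0,0],
)

```text
t: 13.68
eef_pos: [0.5392, 0.0795, 0.15]
tool_rot: [-0.001, 0.765, 0.644, -0.001]
contact_force: [0.2, -0.0, -1.0]
gripper_width: 0.221
grasp_force: 49.1
```

Nearly on the floor; last 3 mm, then release.

>>> jog_arm(
  moves=[0,0,0.15,0,0,0,0,0,0,0,0,0,0,0,0,0,0,0,0,0,0,0,0,0,0,0,0,1,0,0,0,0,0,0,1,0,0,0,0,0,0,1,0,0,0,0,0,0,1,0,0,0,0,0,0,1],
)

```text
t: 14.35
eef_pos: [0.5401, 0.0796, 0.1485]
tool_rot: [0.0, 0.765, 0.644, 0.0]
contact_force: [0.1, 0.1, 0.2]
gripper_width: 0.915
grasp_force: 0.0
```

>>> jog_arm(
  moves=[0,0,0,0,0,0,1,0,0,0,0,0,0,1,0,0,-0.2,0,0,0,1,0,0,-0.5,0,0,0,1,0,0,-1,0,0,0,1,0,0,-1,0,0,0,1,0,0,-1,0,0,0,1,0,0,-1,0,0,0,1],
)

```text
t: 15.02
eef_pos: [0.54, 0.0798, 0.2442]
tool_rot: [0.0, 0.765, 0.644, 0.0]
contact_force: [0.4, -0.4, 0.3]
gripper_width: 1.001
grasp_force: 0.0
```

>>> jog_arm(
  moves=[0,0,-1,0,0,0,1,0,0,-1,0,0,0,1,0,0,-1,0,0,0,1,-0.4,0.1,-0.5,0,0,0,1,-0.8,0.1,0,0,0,0,1,-0.9,0.15,0,0,0,0,1,-0.9,0.15,0,0,0,0,1,-0.9,0.15,0,0,0,0,1],
)

```text
t: 15.68
eef_pos: [0.5392, -0.0009, 0.3125]
tool_rot: [0.0, 0.765, 0.644, -0.0]
contact_force: [-0.3, -0.1, -0.3]
gripper_width: 0.997
grasp_force: 0.0
```

>>> jog_arm(
  moves=[-0.9,0.15,0,0,0,0,1,-0.9,0.15,0,0,0,0,1,-0.9,0.15,0,0,0,0,1,-0.9,0.2,0,0,0,0,1,-0.9,0.2,0,0,0,0,1,-0.9,0.2,0,0,0,0,1,-0.9,0.2,0,0,0,0,1,-0.9,0.2,0,0,0,0,1],
)

```text
t: 16.35
eef_pos: [0.5431, -0.1478, 0.3124]
tool_rot: [0.0, 0.765, 0.644, -0.0]
contact_force: [-0.7, -0.0, 0.3]
gripper_width: 1.0
grasp_force: 0.0
```

>>> jog_arm(
  moves=[-0.9,0.2,0,0,0,0,1,-0.9,0.2,0,0,0,0,1,-0.9,0.2,0.3,0,0,0,1,-0.9,0.2,0.6,0,0,0,1,-0.7,0.2,0.8,0,0,0,1,-0.5,0,0.8,0,0,0,1,-0.3,0,0.8,0,0,0,1,0,0,0.7,0,0,0,1],
)

```text
t: 17.02
eef_pos: [0.5445, -0.253, 0.2311]
tool_rot: [-0.0, 0.766, 0.643, -0.001]
contact_force: [-0.0, 0.9, 0.3]
gripper_width: 1.001
grasp_force: 0.0
```

```bash
python3 - <<'E'
from station import *
import cv2
a=read_camera("scene")["color"]
cv2.imwrite("pics/d4.png",cv2.resize(a[130:280,120:320],(800,600),interpolation=2))
print(get_obs()["eef_pos"])
E
```

```text
[ 0.54329202 -0.25149514  0.22834063]
```

View pics/d4.png

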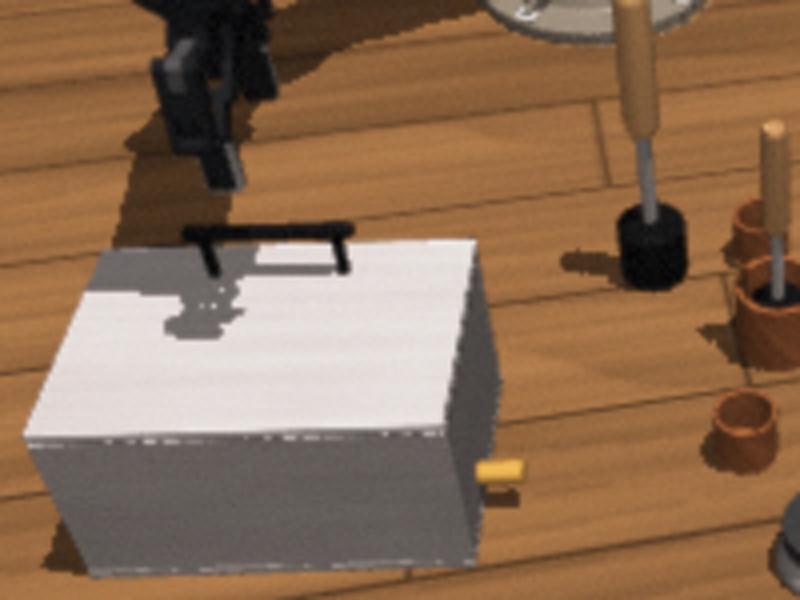

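>>> jog_arm(
  moves=[-0.2,0.1,0.2,0,0,0,1,0,0,0.5,0,0,0,1,0,0,0.8,0,0,0,1,0,0,0.8,0,0,0,1,0,0,0.7,0,0,0,1,0,0,0.4,0,0,0,1,0,0,0.2,0,0,0,1,0,0,0,0,0,0,1],
)

```text
t: 17.73
eef_pos: [0.5471, -0.2543, 0.1599]
tool_rot: [-0.0, 0.765, 0.644, -0.0]
contact_force: [-1.4, -0.1, -0.8]
gripper_width: 0.999
grasp_force: 0.0
```

>>> jog_arm(
  moves=[0,0,0,0,0,0,0,0,0,0,0,0,0,0,0,0,0,0,0,0,0,0,0,0,0,0,0,0,0,0,0,0,0,0,0,0,0,0,0,0,0,0,0,0,0,0,0,0,0,0,0,0,0,0,0,0],
  grip_force=40,
)

```text
t: 18.4
eef_pos: [0.5458, -0.2543, 0.1606]
tool_rot: [-0.001, 0.765, 0.644, -0.001]
contact_force: [-5.0, 1.5, 5.2]
gripper_width: 0.111
grasp_force: 39.1
```

```bash
python3 - <<'E'
import numpy as np
a=np.radians(np.linspace(0,50,17));x=-.14*np.cos(a)+.043*np.sin(a);z=.14*np.sin(a)+.043*np.cos(a)
print(np.round(np.c_[np.diff(x),-np.diff(z)]/.02,2).tolist())
E
```

```text
[[0.13, -0.38], [0.15, -0.37], [0.17, -0.36], [0.19, -0.35], [0.21, -0.34], [0.22, -0.33], [0.24, -0.32], [0.26, -0.3], [0.28, -0.29], [0.29, -0.27], [0.31, -0.26], [0.32, -0.24], [0.33, -0.22], [0.34, -0.2], [0.35, -0.19], [0.36, -0.17]]
```

>>> jog_arm(
  moves=[0,0.13,-0.38,0,0,0,0,0,0.15,-0.37,0,0,0,0,0,0.17,-0.36,0,0,0,0,0,0.19,-0.35,0,0,0,0,0,0.21,-0.34,0,0,0,0,0,0.22,-0.33,0,0,0,0,0,0.24,-0.32,0,0,0,0,0,0.26,-0.3,0,0,0,0],
)

```text
t: 19.07
eef_pos: [0.5748, -0.2592, 0.2156]
tool_rot: [-0.003, 0.765, 0.644, -0.003]
contact_force: [-14.2, 3.5, 6.2]
gripper_width: 0.112
grasp_force: 39.3
```

>>> jog_arm(
  moves=[0,0.28,-0.29,0,0,0,0,0,0.29,-0.27,0,0,0,0,0,0.31,-0.26,0,0,0,0,0,0.32,-0.24,0,0,0,0,0,0.33,-0.22,0,0,0,0,0,0.34,-0.2,0,0,0,0,0,0.35,-0.19,0,0,0,0,0,0.36,-0.17,0,0,0,0],
)

```text
t: 19.73
eef_pos: [0.629, -0.2684, 0.2549]
tool_rot: [0.0, 0.765, 0.644, -0.0]
contact_force: [-6.4, 0.9, 7.3]
gripper_width: 0.109
grasp_force: 40.7
```

>>> jog_arm(
  moves=[0,0,0,0,0,0,0,0,0,0,0,0,0,0,0,0,0,0,0,0,0,0,0,0,0,0,0,0,0,0,0,0,0,0,0,0,0,0,0,0,0,0,0,0,0,0,0,0,0,0,0,0,0,0,0,0],
)

```text
t: 20.4
eef_pos: [0.6292, -0.2685, 0.255]
tool_rot: [0.001, 0.765, 0.644, 0.0]
contact_force: [-7.1, 1.8, 10.0]
gripper_width: 0.109
grasp_force: 41.0
```

```bash
python3 - <<'E'
from station import *
import cv2,numpy as np
a=read_camera("scene")["color"];b=read_camera("top")["color"]
cv2.imwrite("pics/d5.png",cv2.hconcat([cv2.resize(a[120:270,130:330],(400,300),interpolation=2),cv2.resize(b[120:270,380:580],(400,300),interpolation=2)]))
o=get_obs();print(o["eef_pos"],o["contact_force"],o["torque"],o["gripper_width"])
h=np.array([.683,-.2795,.1305]);d=o["eef_pos"]+[0,0,.013]-h
u=np.array([np.cos(np.radians(-9.6)),np.sin(np.radians(-9.6)),0])
x=d@u;z=d[2];print(np.hypot(x,z),np.degrees(np.arctan2(z,-x)-np.arctan2(.043,.14)))
E
```

```text
[ 0.6292083  -0.26843879  0.25498112] [-7.31193995  2.29612164  8.75130594] [0.46794309 1.70116753 0.04408504] 0.11069848245272655
0.14803110704904573 51.163933933115295
```

View pics/d5.png

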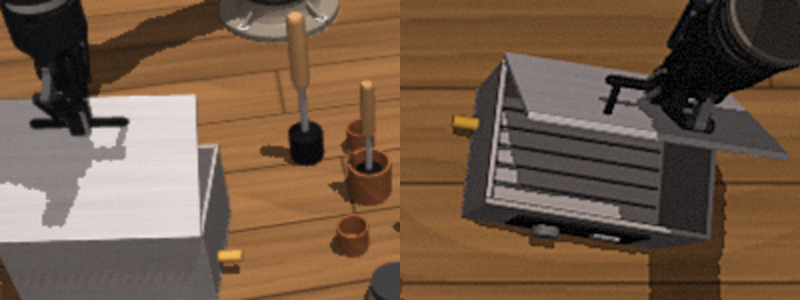

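```bash
python3 - <<'E'
from h import *
f,cx,cy,r,t=K["top"];KM=np.array([[f,0,cx],[0,f,cy],[0,0,1.]])
yw=np.radians(-9.6);u=np.array([np.cos(yw),np.sin(yw),0]);v=np.array([-np.sin(yw),np.cos(yw),0])
for a in range(42,61,3):
    s=np.radians(a);P=[]
    for y in(.125,-.125):
        x=-.17*np.cos(s);z=.17*np.sin(s)
        P.append(np.array([.683,-.2795,.1305])+u*x+v*y+[0,0,z])
    print(a,cv2.projectPoints(np.array(P),np.array(r),np.array(t),KM,None)[0].round(1).ravel())
E
```

```text
42 [439.1 190.8 567.1 211.8]
45 [440.4 187.1 569.3 208.2]
48 [441.7 183.2 571.4 204.4]
51 [443.  179.1 573.4 200.4]
54 [444.2 174.9 575.3 196.2]
57 [445.4 170.5 577.1 191.9]
60 [446.6 166.1 578.9 187.5]
```

```bash
python3 -c "
from station import *
print(hand_in())"
```

```text
the job is handed in; nothing more can be done
None
```

I scrubbed the cup twice and stood the brush back in its holder. I then handed the job in with the arm still holding the cleaner lid at about 51° (arm position and camera agree); `hand_in()` gave no verdict.

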